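# Pop the sample-port hatch

### The arm

A 6-joint arm with a two-finger parallel gripper is mounted at the origin on a cart in front of the work surface, level with it; the furniture and walls round the work are solid. World frame = base frame: x ahead of the robot, y to its left, z up, the work surface at z = 0. Lengths are in m, angles in rad, forces in N, time in s.
With the tool pointing down it reaches from about 0.325 to 1 m from the base axis. Payload 5.1 kg.
Tool frame: the origin (TCP) lies between the finger pads; the fingertips stand 11 mm ahead of it and the grasp point (between the pads) lies 8 mm behind it; z points along the fingers, y is the direction in which the jaws open and shut (so a half turn about z gives the same grasp; the last joint's range is limited). The gripper opens to 85 mm and grips with 20 to 120 N. Pads are 22 mm wide; open, the fingers measure 114 mm over their backs; the gripper's body (76 mm by 85 mm) begins 54 mm behind the grasp point. The pads swing forward as they close: fully open they stand 13 mm farther back than shut.
Start: joints at [-1.353, 0.124, 1.65, -0, 1.367, -0.083], TCP at [0.193, -0.621, 0.242] pointing down, gripper open.
Joint ranges: [-2.61, 2.61], [-1.02, 2.33], [0.03, 2.71], [-1.35, 4.49], [0.32, 2.68], [-2.91, 2.91]. Speed limits (rad/s): [2.57, 2.57, 3.14, 3.14, 3.14, 3.14].

### API

Orientations are given as a 3x3 rotation matrix whose columns are the frame's x, y, z axes.
In Python, from station import * gives the robot as it stands.
- The arm moves only by the tool apply_moves, never from a script. Its argument "motion" is a list of rows, each an object of numbers: "jaw": the finger opening in m, from 0 to 0.0854; "dx", "dy", "dz": the shift along the tool's x, y, z in m; "twist": the turn about the tool's z in rad. A call has exactly 10 rows; each row is the pose to reach, as a shift and turn from the pose commanded when the call began, along the tool's axes at that moment; what a row does not reach only later rows make up. A row lasts 1/12 s, in which the tool goes at most 41.7 mm and 7.16 degrees, less where a joint would pass 70% of its speed; a pose out of reach is approached as far as the arm can. A call with a gripper value outside its range is refused whole. The fingers move at their own pace and stop on an object; "force" is the grip in N (left out, the last holds). Time passes only in rows, so rows that repeat a pose let the fingers close, or fill a call up. It gives the time, the measured TCP pose, the force and the opening at its end, in the units of the state.
- read_state(): the state, without advancing time (a new reading comes with each control period).
- grab_frame(name): name is "side" or "top" or "wrist"; returns the picture (420x560x3 uint8, red, green, blue); there is no depth.
- camera_params(name): a dict with "mtx" (3x3 intrinsics, pixels), "R" (3x3) and "t" (3): a world point X has camera coordinates R X + t. Camera axes: x right, y down, z forward; pixel columns grow to the right and rows downward; lengths in m; the calibration is good to about 2 mm. A picture is of the moment at which its call begins: read the wrist's pose just before it. camera_params takes no time and is no camera call; for the wrist camera it gives the pose at the moment of the call.
- sign_off(): hands the job in, once; it reports no verdict.
The state is a dict: "time": time; "q": joint angles; "dq": joint speeds; "effort": joint torques, N m; "ee_pos": TCP position; "tcp_rot": TCP orientation; "force": force on the tool from outside, world axes, zero at the start; "wrist_torque": the same for the moment, N m; "opening": finger opening in m.
Only numpy, scipy, OpenCV 4.12 (cv2) and the standard library are available. Lean on these libraries where they do the work, as an engineer would, in place of code of your own. Each camera call takes 0.05 s, during which the arm holds its last target. There are 200 camera calls.

### The job

The white sample reader has two push-push hatches side by side, one with a round lid and one with a rectangular lid. With a fingertip, press the ribbed pad on the round lid all the way down once, let go so that the hatch pops up, keep off it and make sure that it stays open. Leave the rectangular hatch shut and untouched, do not press the round one shut again, pick nothing up, and do not disturb the vials, dish and tape standing about.

Things in the scene. Friction and masses are not known exactly. Their poses are not given: they have to be found in the camera images.
- reader: Sample reader, fixed to the table: grey tray 172 x 236 x 14 mm (depth x, width y, height) with a grey block 46 mm high on its rear edge. Origin: centre of its underside, on the table; x to the rear (hinge side), y along the row of hatches, z up. Two white modules, each 90 x 84 x 46 mm, stand on the tray, centred 50 mm left and right of its middle; which is on the left varies.
- port: White module with the round hatch. Origin: centre of its underside (14 mm above the table), axes as the reader's. Shut, the lid's top is 62 mm above this origin and stands 16 mm proud of the module's walls. The lid is a white disc of 52 mm diameter centred 18 mm in front of (-x) the origin, with a neck to its hinge, which runs along y, 34 mm behind (+x) and 56 mm above the origin.
- port_pad (a point): Centre of the top of the grey ribbed press pad (16 x 28 mm) near the front edge of the round lid, 62 mm in front of the hinge; when shut it is 78 mm above the table and 28 mm in front of (-x) the module's origin. Moves with the lid; axes x towards the hinge, z out of the lid.
- port_hatch (a joint): Round hatch, rad: about 0 (to 0.01) shut, latched; negative pressed in, stop at -0.105 (pad 6.5 mm lower); positive open, stop at 0.62 (pad 36 mm higher). Push-push: pressed past -0.08 (pad 5 mm down, about 3 N there; 15 N on the stop is harmless) and let go, it springs to 0.62 in half a second once the finger is away, and stays. A shallower press leaves it latched; pressed down from open it latches shut.
- port_follower (a joint): Sideways place (m) of the hidden pin in the round hatch's latch: 0 latched, +0.003 to +0.006 while pressed to release, -0.004 to 0 when open; below -0.003 with the hatch near 0 only while an open hatch is being pressed shut again. Nothing to handle.
- bay: The module with the rectangular hatch (battery bay), otherwise the same as the port module: origin at the centre of its underside, lid 62 x 64 mm, 62 mm high above the origin, with the same grey pad in the same place. To be left shut.
- bay_hatch (a joint): Angle of the rectangular hatch in rad, with the same latch: 0 shut and latched (it must stay so), negative pressed, positive open.
- vial_10: Bystander: capped clear vial, 23 mm across, 48 mm high, standing on the table in front of the reader; origin under its centre.
- vial_16: Bystander: a second capped vial of the same size in front of the reader; origin under its centre.
- vial_open: Bystander: small open vial, 26 mm across, 44 mm high, standing to the right of the reader (-y); origin under its centre.
- petri_base: Bystander: clear dish, 96 mm across, 18 mm high, lying on the table at the front left; origin under its centre.
- tape_roll: Bystander: roll of tape, 98 mm across, 25 mm high, lying flat on the table behind the reader; origin under its centre.

How it is judged:
On the way, in this order (a step that is already met when the one before it is completed fails the run):
1. a finger presses the round hatch down past its latching point (value of joint port_hatch below -0.06 rad and contact force between the fingers and port above 1 N), for 0.04 s.
2. let go, the round hatch pops up and stays open for 1.5 s with the robot off it (value of joint port_hatch above 0.5 rad and contact force between each of the arm, the fingers and port below 0.1 N), for 1.5 s.
At the end, for the whole second after the job is handed in: The round hatch stands open by itself (above 0.5 rad) and at rest, the rectangular one is shut (-0.03 to 0.04 rad), and every bystander is within 15 mm of where it stood (value of joint port_hatch above 0.5 rad and velocity of joint port_hatch between -0.05 and 0.05 rad/s and value of joint bay_hatch between -0.03 and 0.04 rad and distance of each of vial_10, vial_16, vial_open, petri_base, tape_roll from where it was at the start of the episode below 0.015 m); the robot touches nothing.
It fails at once if the round hatch is pressed shut again after it has popped (value of joint port_follower below -0.003 m and value of joint port_hatch below 0.03 rad).
It fails at once if the rectangular hatch is pressed or opened (value of joint bay_hatch below -0.03 rad or value of joint bay_hatch above 0.04 rad or contact force between any of the fingers, the arm and bay above 2 N).
It fails at once if a bystander is lifted, or shifted by more than 15 mm (distance of any of vial_10, vial_16, vial_open, petri_base, tape_roll from where it was at the start of the episode above 0.015 m or height (world z) of any of vial_10, vial_16, vial_open, petri_base, tape_roll above 0.01 m).
It also fails if it takes over 35 s, if anything falls off the work surface, if the arm or the gripper's body presses on something with over 40 N, if the wrist force passes 120 N, or if a joint passes its speed limit or range.

## Working session

There is one attempt and no reset: what is moved stays moved. The work goes in short steps, Python scripts to look and compute and a tool call to move; the robot and the scene stay as the last step left them, time stands still between calls to the robot, and variables do not carry over. Pictures are saved under pics/ and viewed, about 8 in all and at most 12, crops included, and the job is handed in when it is done.

Besides the shell and the picture viewer there is one more tool, called by a JSON object that holds its "fn" and its "kwargs", one argument or row to a line. apply_moves: Moves the arm, as the interface text tells. Its arguments: {"type":"object","properties":{"motion":{"type":"array"},"force":{"type":"number"}},"required":["motion"]}

```bash
mkdir -p pics
python3 - <<'E'
from station import *
import cv2,numpy as np
s=read_state();print(s)
for n in("top","side"):
    f=grab_frame(n);cv2.imwrite(f"pics/{n}0.png",f[:,:,::-1]);p=camera_params(n);print(n,p)
E
```

```text
{'time': 0.0, 'q': array([-1.35257841e+00,  1.24525189e-01,  1.65169947e+00,  1.21296460e-05,
        1.36750924e+00, -8.25827809e-02]), 'dq': array([ 0.00025543,  0.0007026 , -0.00012075,  0.00060739,  0.00013279,
       -0.0013115 ]), 'effort': array([ 8.18369135e-04, -4.23609352e+01, -3.65450156e+01,  3.50793118e-05,
        7.01893412e-03, -8.64912153e-06]), 'ee_pos': array([ 0.1924407 , -0.62023048,  0.24102495]), 'tcp_rot': array([[ 9.55100332e-01,  2.96282216e-01, -4.51960170e-04],
       [ 2.96282501e-01, -9.55098057e-01,  2.09303621e-03],
       [ 1.88463127e-04, -2.13296747e-03, -9.99997707e-01]]), 'force': array([-0.43906667,  0.87112007,  0.27916107]), 'wrist_torque': array([0.01009253, 0.00072367, 0.0344463 ]), 'opening': 0.08577779572035843}
top {'mtx': array([[458.887384  ,   0.        , 273.62388682],
       [  0.        , 458.887384  , 203.36375667],
       [  0.        ,   0.        ,   1.        ]]), 'R': array([[-0.00896532, -0.99994556, -0.00533825],
       [-0.98152189,  0.00982032, -0.19109774],
       [ 0.19113976,  0.00352636, -0.9815565 ]]), 't': array([0.13668923, 0.58326106, 1.14418475])}
side {'mtx': array([[506.82051811,   0.        , 274.21999695],
       [  0.        , 506.82051811, 216.60665208],
       [  0.        ,   0.        ,   1.        ]]), 'R': array([[ 0.99883771,  0.04425696,  0.01909316],
       [ 0.03606472, -0.42342295, -0.90521397],
       [-0.03197754,  0.90485044, -0.42452693]]), 't': array([-0.59108854,  0.09817543,  1.12422303])}
```

View pics/top0.png

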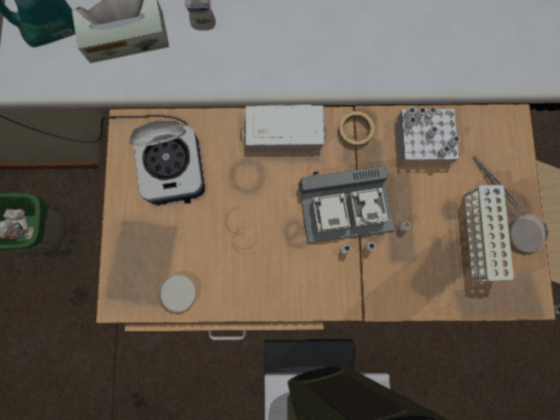

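View pics/side0.png

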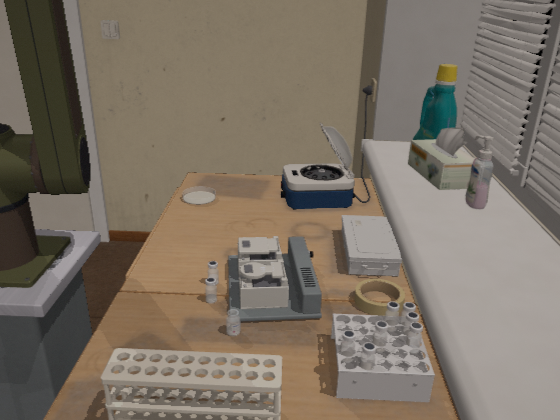

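The top view shows the reader near (347,206), with the round lid on the right module (370,207) and the rectangular one on the left (331,212). I'll zoom in to measure.

```bash
cat > h.py <<'E'
import numpy as np
def ray(p,uv,z):
    R,t=p["R"],p["t"];c=-R.T@t;d=R.T@np.linalg.inv(p["mtx"])@[uv[0],uv[1],1]
    return c+d*(z-c[2])/d[2]
def proj(p,X):
    q=p["mtx"]@(p["R"]@np.array(X)+p["t"]);return q[:2]/q[2]
E
python3 - <<'E'
import cv2,numpy as np
a=cv2.imread("pics/top0.png")[160:265,290:420];b=cv2.imread("pics/side0.png")[230:320,220:330]
a=cv2.resize(a,None,fx=5.0,fy=5.0,interpolation=cv2.INTER_CUBIC);cv2.imwrite("pics/topc.png",a)
E
```

```text
(no output)
```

View pics/topc.png

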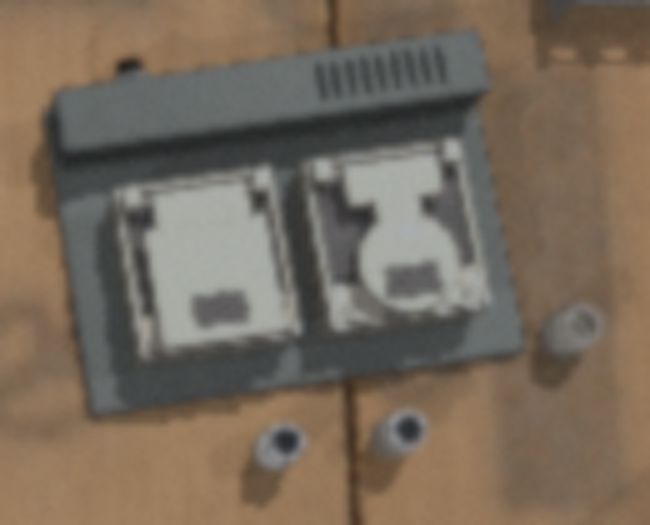

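The round pad is at crop (413,280), which is pixel about (372.2,215.6). The bay pad is at crop (220,308), about (333.6,221.2).

```bash
python3 - <<'E'
from station import *
from h import *
import cv2
p=camera_params("top");ps=camera_params("side")
im=cv2.imread("pics/top0.png");g=cv2.cvtColor(im,cv2.COLOR_BGR2GRAY)
def cen(u,v):
    w=g[v-5:v+6,u-7:u+8].astype(float);m=np.clip(170-w,0,None)*(w<150)
    n,l,st,c=cv2.connectedComponentsWithStats((w<150).astype(np.uint8))
    k=l[5,7];ys,xs=np.nonzero(l==k);return np.array([u-7+xs.mean(),v-5+ys.mean()]),len(xs)
A,n=cen(372,216);B,m=cen(334,221);print(A,n,B,m)
P=ray(p,A,.078);Q=ray(p,B,.078);y=(Q-P)[:2];print("round",P,"bay",Q,np.linalg.norm(y))
yaw=np.arctan2(-y[0],y[1]);print("yaw",yaw)
# reader tray corners check (front) z=.014
for c in [(97,412),(522,352)]: print("frontcorner",ray(p,(290+c[0]/5,160+c[1]/5),.014))
print("side proj",proj(ps,P),proj(ps,Q))
for c in[(287,440),(408,428)]:print("vial",ray(p,(290+c[0]/5,160+c[1]/5),.048))
print("vialopen",ray(p,(290+578/5,160+322/5),.044))
s=read_state();R=s["tcp_rot"];print("tool yaw of x",np.arctan2(R[1,0],R[0,0]))
t=P.copy();print("shift tool to 0.1 above pad",R.T@(P+[0,0,.1]-s["ee_pos"]))
E
python3 -c "
import cv2
b=cv2.imread('pics/side0.png')[225:325,215:335]
cv2.imwrite('pics/sidec.png',cv2.resize(b,None,fx=5,fy=5,interpolation=cv2.INTER_CUBIC))"
```

```text
[372.17307692 216.71153846] 104 [333.56790123 221.38271605] 81
round [ 0.54315084 -0.12008721  0.078     ] bay [ 0.53206606 -0.02123611  0.078     ] 0.09947066035541702
yaw 0.11166954850012947
frontcorner [0.48585103 0.03687809 0.014     ]
frontcorner [ 0.51586725 -0.19131994  0.014     ]
side proj [246.70459649 268.07485178] [245.82931632 243.39163073]
vial [ 0.46676855 -0.05844335  0.048     ]
vial [ 0.47238059 -0.12122835  0.048     ]
vialopen [ 0.52744148 -0.21371042  0.044     ]
tool yaw of x 0.3008386881271345
shift tool to 0.1 above pad [ 0.48317272 -0.37370556  0.06393889]
```

View pics/sidec.png

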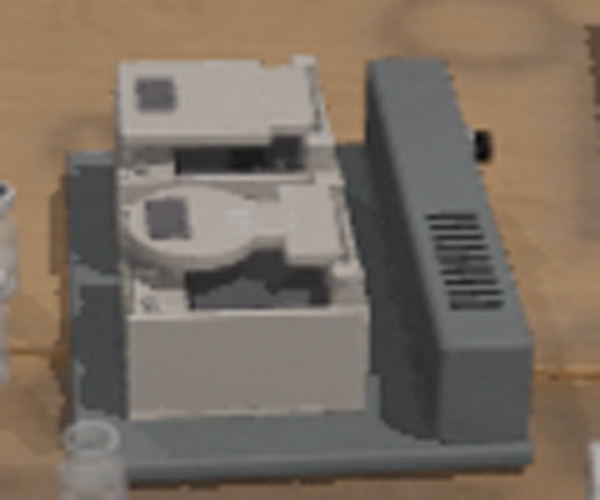

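The side view shows the round pad at about (248.2,268.8) against a predicted (246.7,268.1). The top mask caught some front shadow, so the pad is nearer x≈0.546, y≈-0.1205. The front edge gives a reader yaw of about 0.13. I'll close the fingers and move across.

{"fn": "apply_moves", "kwargs": {
  "motion": [
    {"jaw": 0,"dx": 0.02,"dy": -0.015,"dz": 0,"twist": 0},
    {"jaw": 0,"dx": 0.05,"dy": -0.038,"dz": 0,"twist": 0.02},
    {"jaw": 0,"dx": 0.08,"dy": -0.061,"dz": 0,"twist": 0.05},
    {"jaw": 0,"dx": 0.112,"dy": -0.086,"dz": 0,"twist": 0.08},
    {"jaw": 0,"dx": 0.144,"dy": -0.11,"dz": 0,"twist": 0.11},
    {"jaw": 0,"dx": 0.176,"dy": -0.135,"dz": 0,"twist": 0.14},
    {"jaw": 0,"dx": 0.208,"dy": -0.16,"dz": 0,"twist": 0.17},
    {"jaw": 0,"dx": 0.24,"dy": -0.184,"dz": 0,"twist": 0.17},
    {"jaw": 0,"dx": 0.272,"dy": -0.209,"dz": 0,"twist": 0.17},
    {"jaw": 0,"dx": 0.3,"dy": -0.23,"dz": 0,"twist": 0.17}
  ]
}}

```text
time: 0.93
ee_pos: [0.4116, -0.3099, 0.2419]
tcp_rot: [[0.991, 0.131, -0.0], [0.131, -0.991, 0.001], [-0.0, -0.001, -1.0]]
force: [0.4, -0.6, 0.2]
opening: 0.0001
```

```bash
cat > g.py <<'E'
from station import *
from h import *
s=read_state();R=s["tcp_rot"];print(s["time"],s["ee_pos"],s["force"],s["opening"],"yaw",np.arctan2(R[1,0],R[0,0]))
print("to z=.13 over pad",R.T@(np.array([.546,-.1205,.13])-s["ee_pos"]))
E
python3 g.py
```

```text
0.9333 [ 0.41162965 -0.30985343  0.24192267] [ 0.42854483 -0.63473542  0.24136757] 5.460403612228215e-05 yaw 0.13124684658225122
to z=.13 over pad [ 0.15800368 -0.17006568  0.11202363]
```

{"fn": "apply_moves", "kwargs": {
  "motion": [
    {"jaw": 0,"dx": 0.024,"dy": -0.026,"dz": 0,"twist": 0},
    {"jaw": 0,"dx": 0.05,"dy": -0.054,"dz": 0,"twist": 0},
    {"jaw": 0,"dx": 0.076,"dy": -0.082,"dz": 0.01,"twist": 0},
    {"jaw": 0,"dx": 0.102,"dy": -0.11,"dz": 0.025,"twist": 0},
    {"jaw": 0,"dx": 0.128,"dy": -0.138,"dz": 0.045,"twist": 0},
    {"jaw": 0,"dx": 0.148,"dy": -0.16,"dz": 0.07,"twist": 0},
    {"jaw": 0,"dx": 0.158,"dy": -0.17,"dz": 0.09,"twist": 0},
    {"jaw": 0,"dx": 0.158,"dy": -0.17,"dz": 0.105,"twist": 0},
    {"jaw": 0,"dx": 0.158,"dy": -0.17,"dz": 0.112,"twist": 0},
    {"jaw": 0,"dx": 0.158,"dy": -0.17,"dz": 0.112,"twist": 0}
  ]
}}

```text
time: 1.77
ee_pos: [0.5438, -0.1224, 0.1276]
tcp_rot: [[0.991, 0.131, -0.005], [0.131, -0.991, 0.001], [-0.005, -0.002, -1.0]]
force: [0.1, 0.7, 0.3]
opening: 0.0002
```

```bash
python3 g.py
python3 - <<'E'
from station import *
from h import *
import cv2
pw=camera_params("wrist");w=grab_frame("wrist");sd=grab_frame("side")
print(proj(pw,[.546,-.1205,.078]))
c=cv2.resize(sd[200:325,200:340],(470,420),interpolation=cv2.INTER_CUBIC)
w=cv2.resize(w,(330,248)) ; 
o=np.zeros((420,800,3),np.uint8);o[:,:470]=c;o[:248,470:]=w
cv2.imwrite("pics/a1.png",o[:,:,::-1])
E
```

```text
1.7667 [ 0.54377303 -0.12243849  0.12759872] [0.05551432 0.68219765 0.27411937] 0.0002471582234051882 yaw 0.13119763405354828
to z=.13 over pad [ 0.00245032 -0.00163551 -0.00240921]
[280.28038089 235.71512624]
```

View pics/a1.png

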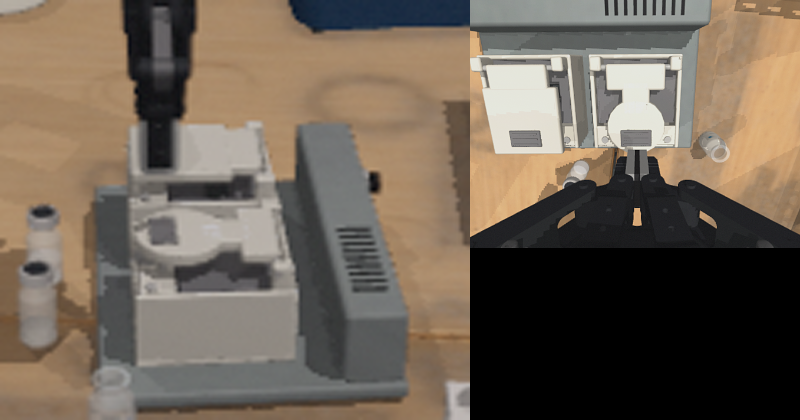

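Side: the finger hovers over the round pad. Wrist: the pad is at about (281.7,234) against a predicted (280.3,235.7), so they agree to about 1 mm. I'll descend to just above the pad.

{"fn": "apply_moves", "kwargs": {
  "motion": [
    {"jaw": 0,"dx": 0.001,"dy": 0,"dz": 0.004,"twist": 0},
    {"jaw": 0,"dx": 0.002,"dy": -0.001,"dz": 0.01,"twist": 0},
    {"jaw": 0,"dx": 0.002,"dy": -0.001,"dz": 0.016,"twist": 0},
    {"jaw": 0,"dx": 0.002,"dy": -0.001,"dz": 0.022,"twist": 0},
    {"jaw": 0,"dx": 0.002,"dy": -0.001,"dz": 0.027,"twist": 0},
    {"jaw": 0,"dx": 0.002,"dy": -0.001,"dz": 0.031,"twist": 0},
    {"jaw": 0,"dx": 0.002,"dy": -0.001,"dz": 0.034,"twist": 0},
    {"jaw": 0,"dx": 0.002,"dy": -0.001,"dz": 0.034,"twist": 0},
    {"jaw": 0,"dx": 0.002,"dy": -0.001,"dz": 0.034,"twist": 0},
    {"jaw": 0,"dx": 0.002,"dy": -0.001,"dz": 0.034,"twist": 0}
  ]
}}

```text
time: 2.7
ee_pos: [0.5475, -0.1219, 0.0966]
tcp_rot: [[0.991, 0.13, 0.0], [0.13, -0.991, -0.0], [0.0, 0.0, -1.0]]
force: [0.2, -0.3, 0.6]
opening: 0.0004
```

```bash
python3 g.py
python3 - <<'E'
from station import *
from h import *
import cv2
w=grab_frame("wrist");sd=grab_frame("side")
c=cv2.resize(sd[200:325,200:340],(470,420),interpolation=cv2.INTER_CUBIC)
o=np.zeros((420,800,3),np.uint8);o[:,:470]=c;o[:248,470:]=cv2.resize(w,(330,248))
cv2.imwrite("pics/a2.png",o[:,:,::-1])
E
```

```text
2.7 [ 0.54748784 -0.1219014   0.09657919] [ 0.21866234 -0.30941013  0.56623585] 0.00044437300854641756 yaw 0.1308272372029373
to z=.13 over pad [-0.00127797 -0.00157669 -0.03342169]
```

View pics/a2.png

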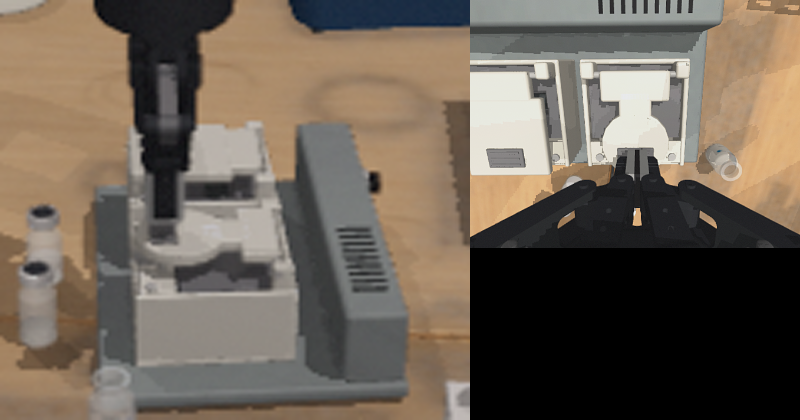

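The finger sits just above the grey pad, centred on it. Pressing now.

{"fn": "apply_moves", "kwargs": {
  "motion": [
    {"jaw": 0,"dx": -0.001,"dy": -0.001,"dz": 0.003,"twist": 0},
    {"jaw": 0,"dx": -0.001,"dy": -0.001,"dz": 0.005,"twist": 0},
    {"jaw": 0,"dx": -0.001,"dy": -0.001,"dz": 0.007,"twist": 0},
    {"jaw": 0,"dx": -0.001,"dy": -0.001,"dz": 0.009,"twist": 0},
    {"jaw": 0,"dx": -0.001,"dy": -0.001,"dz": 0.011,"twist": 0},
    {"jaw": 0,"dx": -0.001,"dy": -0.001,"dz": 0.0125,"twist": 0},
    {"jaw": 0,"dx": -0.001,"dy": -0.001,"dz": 0.0135,"twist": 0},
    {"jaw": 0,"dx": -0.001,"dy": -0.001,"dz": 0.014,"twist": 0},
    {"jaw": 0,"dx": -0.001,"dy": -0.001,"dz": 0.014,"twist": 0},
    {"jaw": 0,"dx": -0.001,"dy": -0.001,"dz": 0.014,"twist": 0}
  ]
}}

```text
time: 3.63
ee_pos: [0.5462, -0.121, 0.0826]
tcp_rot: [[0.991, 0.13, 0.0], [0.13, -0.991, -0.0], [0.0, 0.0, -1.0]]
force: [-2.5, -0.1, 5.1]
opening: 0.0001
```

At 5 N and about 6.4 mm it should be near the stop. I'll press slightly further until the force clearly rises.

{"fn": "apply_moves", "kwargs": {
  "motion": [
    {"jaw": 0,"dx": 0,"dy": 0,"dz": 0.0005,"twist": 0},
    {"jaw": 0,"dx": 0,"dy": 0,"dz": 0.001,"twist": 0},
    {"jaw": 0,"dx": 0,"dy": 0,"dz": 0.001,"twist": 0},
    {"jaw": 0,"dx": 0,"dy": 0,"dz": 0.001,"twist": 0},
    {"jaw": 0,"dx": 0,"dy": 0,"dz": 0.001,"twist": 0},
    {"jaw": 0,"dx": 0,"dy": 0,"dz": 0.001,"twist": 0},
    {"jaw": 0,"dx": 0,"dy": 0,"dz": 0.001,"twist": 0},
    {"jaw": 0,"dx": 0,"dy": 0,"dz": 0.001,"twist": 0},
    {"jaw": 0,"dx": 0,"dy": 0,"dz": 0.001,"twist": 0},
    {"jaw": 0,"dx": 0,"dy": 0,"dz": 0.001,"twist": 0}
  ]
}}

```text
time: 4.47
ee_pos: [0.5463, -0.1211, 0.0825]
tcp_rot: [[0.991, 0.131, -0.0], [0.131, -0.991, -0.0], [-0.0, 0.0, -1.0]]
force: [-5.0, 0.9, 9.0]
opening: -0.0002
```

The commanded 1 mm moved the tip only 0.1 mm and the force rose to 9 N, so it is on the stop. Now I'll withdraw straight up quickly.

{"fn": "apply_moves", "kwargs": {
  "motion": [
    {"jaw": 0,"dx": 0,"dy": 0,"dz": -0.02,"twist": 0},
    {"jaw": 0,"dx": 0,"dy": 0,"dz": -0.055,"twist": 0},
    {"jaw": 0,"dx": 0,"dy": 0,"dz": -0.09,"twist": 0},
    {"jaw": 0,"dx": 0,"dy": 0,"dz": -0.12,"twist": 0},
    {"jaw": 0,"dx": 0,"dy": 0,"dz": -0.14,"twist": 0},
    {"jaw": 0,"dx": 0,"dy": 0,"dz": -0.15,"twist": 0},
    {"jaw": 0,"dx": 0,"dy": 0,"dz": -0.15,"twist": 0},
    {"jaw": 0,"dx": 0,"dy": 0,"dz": -0.15,"twist": 0},
    {"jaw": 0,"dx": 0,"dy": 0,"dz": -0.15,"twist": 0},
    {"jaw": 0,"dx": 0,"dy": 0,"dz": -0.15,"twist": 0}
  ]
}}

```text
time: 5.3
ee_pos: [0.5451, -0.1206, 0.2286]
tcp_rot: [[0.991, 0.13, -0.004], [0.13, -0.991, 0.001], [-0.004, -0.002, -1.0]]
force: [0.1, -0.7, -0.1]
opening: -0.0003
```

{"fn": "apply_moves", "kwargs": {
  "motion": [
    {"jaw": 0,"dx": 0,"dy": 0,"dz": 0,"twist": 0},
    {"jaw": 0,"dx": 0,"dy": 0,"dz": 0,"twist": 0},
    {"jaw": 0,"dx": 0,"dy": 0,"dz": 0,"twist": 0},
    {"jaw": 0,"dx": 0,"dy": 0,"dz": 0,"twist": 0},
    {"jaw": 0,"dx": 0,"dy": 0,"dz": 0,"twist": 0},
    {"jaw": 0,"dx": 0,"dy": 0,"dz": 0,"twist": 0},
    {"jaw": 0,"dx": 0,"dy": 0,"dz": 0,"twist": 0},
    {"jaw": 0,"dx": 0,"dy": 0,"dz": 0,"twist": 0},
    {"jaw": 0,"dx": 0,"dy": 0,"dz": 0,"twist": 0},
    {"jaw": 0,"dx": 0,"dy": 0,"dz": 0,"twist": 0}
  ]
}}

```text
time: 6.13
ee_pos: [0.5462, -0.121, 0.2314]
tcp_rot: [[0.991, 0.13, 0.0], [0.13, -0.991, -0.0], [0.0, 0.0, -1.0]]
force: [0.2, -0.8, -0.5]
opening: 0.0
```

{"fn": "apply_moves", "kwargs": {
  "motion": [
    {"jaw": 0,"dx": 0,"dy": 0,"dz": 0,"twist": 0},
    {"jaw": 0,"dx": 0,"dy": 0,"dz": 0,"twist": 0},
    {"jaw": 0,"dx": 0,"dy": 0,"dz": 0,"twist": 0},
    {"jaw": 0,"dx": 0,"dy": 0,"dz": 0,"twist": 0},
    {"jaw": 0,"dx": 0,"dy": 0,"dz": 0,"twist": 0},
    {"jaw": 0,"dx": 0,"dy": 0,"dz": 0,"twist": 0},
    {"jaw": 0,"dx": 0,"dy": 0,"dz": 0,"twist": 0},
    {"jaw": 0,"dx": 0,"dy": 0,"dz": 0,"twist": 0},
    {"jaw": 0,"dx": 0,"dy": 0,"dz": 0,"twist": 0},
    {"jaw": 0,"dx": 0,"dy": 0,"dz": 0,"twist": 0}
  ]
}}

```text
time: 6.97
ee_pos: [0.5462, -0.121, 0.2313]
tcp_rot: [[0.991, 0.13, -0.0], [0.13, -0.991, 0.0], [0.0, -0.0, -1.0]]
force: [-0.1, 0.4, 0.1]
opening: -0.0004
```

```bash
python3 g.py
python3 - <<'E'
from station import *
from h import *
import cv2
w=grab_frame("wrist");sd=grab_frame("side")
c=cv2.resize(sd[200:325,200:340],(470,420),interpolation=cv2.INTER_CUBIC)
o=np.zeros((420,800,3),np.uint8);o[:,:470]=c;o[:248,470:]=cv2.resize(w,(330,248))
cv2.imwrite("pics/a3.png",o[:,:,::-1])
E
```

```text
6.9667 [ 0.54616834 -0.120969    0.23132673] [-0.11335723  0.44494519  0.10040931] -0.00041945990082892535 yaw 0.13086225700289525
to z=.13 over pad [-0.00010603 -0.00048369  0.10132674]
```

View pics/a3.png

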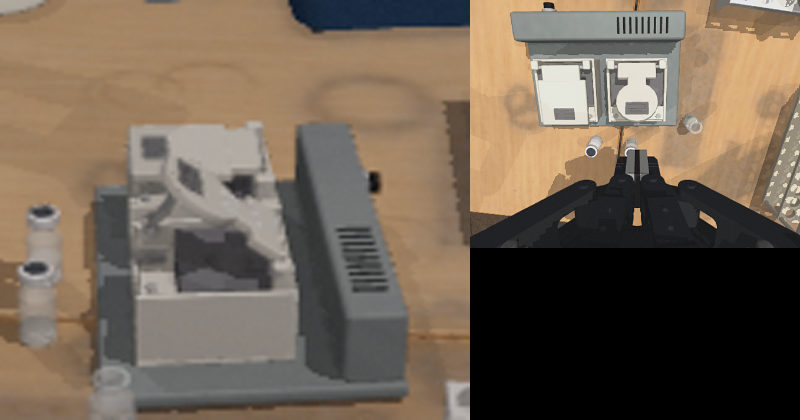

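The side view shows the round lid tilted up, with its pad at about (190,178) in the picture. The bay is flat and the vials are in place. I'll wait a bit longer, check again and sign off.

{"fn": "apply_moves", "kwargs": {
  "motion": [
    {"jaw": 0,"dx": 0,"dy": 0,"dz": 0,"twist": 0},
    {"jaw": 0,"dx": 0,"dy": 0,"dz": 0,"twist": 0},
    {"jaw": 0,"dx": 0,"dy": 0,"dz": 0,"twist": 0},
    {"jaw": 0,"dx": 0,"dy": 0,"dz": 0,"twist": 0},
    {"jaw": 0,"dx": 0,"dy": 0,"dz": 0,"twist": 0},
    {"jaw": 0,"dx": 0,"dy": 0,"dz": 0,"twist": 0},
    {"jaw": 0,"dx": 0,"dy": 0,"dz": 0,"twist": 0},
    {"jaw": 0,"dx": 0,"dy": 0,"dz": 0,"twist": 0},
    {"jaw": 0,"dx": 0,"dy": 0,"dz": 0,"twist": 0},
    {"jaw": 0,"dx": 0,"dy": 0,"dz": 0,"twist": 0}
  ]
}}

```text
time: 7.9
ee_pos: [0.5461, -0.121, 0.2313]
tcp_rot: [[0.991, 0.13, -0.0], [0.13, -0.991, -0.0], [-0.0, 0.0, -1.0]]
force: [-0.7, 0.1, -0.1]
opening: 0.0002
```

Run:
```python
from station import *
from h import *
import cv2
ps=camera_params("side")
# expected open pad: hinge at pad+62mm along x(yaw .13), z .070; pad local (-62,+8) turned 0.62
ex=np.array([np.cos(.131),np.sin(.131),0]);H=np.array([.546,-.1205,.07])+.062*ex
for a in (0,.5,.62):
    P=H+ex*(-.062*np.cos(a)+.008*np.sin(a))+np.array([0,0,.062*np.sin(a)+.008*np.cos(a)]);print(a,proj(ps,P))
print("seen",200+190*140/470,200+178*125/420)
f0=cv2.imread("pics/side0.png");f=grab_frame("side")[:,:,::-1]
d=cv2.absdiff(f,f0).max(2)>60
n,l,st,c=cv2.connectedComponentsWithStats(d[:,120:].astype(np.uint8))
print([tuple(x) for x in st[1:] if x[4]>15]);
s=read_state();print(s["time"],s["force"])
```

```text
0 [248.1769888  268.24546462]
0.5 [254.21206753 254.90187568]
0.62 [256.75510505 252.14238118]
seen 256.59574468085106 252.97619047619048
[(np.int32(0), np.int32(0), np.int32(165), np.int32(100), np.int32(8894)), (np.int32(105), np.int32(100), np.int32(45), np.int32(100), np.int32(2216)), (np.int32(133), np.int32(248), np.int32(6), np.int32(4), np.int32(16)), (np.int32(130), np.int32(254), np.int32(21), np.int32(6), np.int32(92)), (np.int32(126), np.int32(266), np.int32(33), np.int32(13), np.int32(218))]
7.95 [-0.03610568 -0.01905573 -0.48380652]
```

The pad is seen at (256.6,253.0), which matches the fully open 0.62 rad prediction of (256.8,252.1). The only changes in the side image are the arm and the round lid.

```bash
python3 -c "
from station import *
print(sign_off())"
```

```text
the job is handed in; nothing more can be done
None
```

The round hatch is open and stayed open, and the job is handed in. `sign_off()` gives no verdict, so what follows rests on my own checks.

- **Press:** I pressed the round lid's pad once with the closed fingertips. The tip went down about 6.5 mm and met the stop at about 9 N. I then withdrew straight up by about 150 mm.
- **Round hatch:** About 2.5 s after release, with the arm well clear, it was still open. In the side picture taken 0.9 s before that, its pad was at (256.6, 253.0), against a prediction of (256.8, 252.1) for fully open at 0.62 rad.
- **Surroundings:** The only differences from the first side picture were the arm and the round lid. The rectangular hatch looked flat and shut, and the vials looked in place. I checked the dish and tape only through this side picture comparison.
- **Disagreement:** My first colour-mask position for the pad caught some shadow and was about 3 mm off along x. I corrected it from the side picture, and the wrist picture then agreed to about 1 mm.

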